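Fit the outlet tube to the dining-room water filter

ROBOT

A 6-joint arm with a two-finger parallel gripper is mounted at the origin on the work surface. World frame = base frame: x ahead of the robot, y to its left, z up, the work surface at z = 0. Lengths are in mm, angles in degrees, forces in N, time in s.
With the tool pointing down it reaches from about 300 to 750 mm from the base axis. Payload 8.5 kg.
Tool frame: the origin (TCP) lies between the finger pads; the fingertips stand 25 mm ahead of it and the grasp point (between the pads) lies 6 mm ahead of it; z points along the fingers, y is the line along which they close (so a half turn about z gives the same grasp; the last joint's range is limited). The gripper opens to 85 mm and grips with 20 to 120 N. Pads are 22 mm wide; open, the fingers measure 114 mm over their backs; the gripper's body (76 mm by 85 mm) begins 54 mm behind the grasp point. The pads swing forward as they close: fully open they stand 13 mm farther back than shut.
Start: joints at [-86.247, 21.807, 74.336, -0, 83.858, -12.336], TCP at [152.413, -528.442, 256.322] pointing down, gripper open.
Joint ranges: [-178.18, 178.18], [-50.72, 133.34], [12.68, 142.11], [-81.47, 261.47], [9.98, 163.14], [-165.26, 165.26]. Speed limits (degrees/s): [136.94, 136.94, 180, 180, 180, 180].

INTERFACE

Orientations are given as a 3x3 rotation matrix whose columns are the frame's x, y, z axes.
In Python, from plant import ctrl gives the robot as it stands.
- The arm moves only by the tool play_rows, never from a script. Its argument "plan" is a list of rows, each a list of 6 numbers: the shift along the tool's x, y, z in m, then the turn, a rotation vector about the tool's x, y, z in rad. In form: [[x, y, z, wx, wy, wz], ...]. A call has 1 to 8 rows; each row shifts and turns the commanded pose from where the row before left it, along the tool's axes as they then stand; what a row does not reach is not made up. A row lasts 1/12 s, in which the tool goes at most 41.7 mm and 7.16 degrees, less where a joint would pass 70% of its speed; a pose out of reach is approached as far as the arm can. A call with a gripper value outside its range is refused whole. "claw" is the finger opening in m, from 0 to 0.0854, set as the call begins (left out, the last holds). The fingers move at their own pace and stop on an object; "force" is the grip in N (left out, the last holds). Time passes only in rows, so rows that do not move let the fingers close. It gives the time, the measured TCP pose, the force, the opening and the grip force at its end, in the units of the state.
- ctrl.get_state(): the state, without advancing time (a new reading comes with each control period).
- ctrl.read_camera(name): name is "side" or "top" or "wrist"; returns (picture, depth): 384x512x3 uint8, blue, green, red; 384x512 float32, mm along the optical axis (not along the pixel's ray), 0 where there is no reading.
- ctrl.calibration(name): a dict with "fx", "fy", "cx", "cy" (pixels), "view" (4x4, takes a point from world to camera coordinates); the wrist camera has in their place "hand_eye" (4x4, takes a point from camera to tool coordinates, whose origin is the TCP and whose axes are the flange's). Camera axes: x right, y down, z forward; pixel columns grow to the right and rows downward; lengths in mm; the calibration is good to about 2 mm. The wrist camera is an equidistant fisheye: a pixel r from the principal point sees the ray r / f radians off the axis. A picture is of the moment at which its call begins: read the wrist's pose just before it. calibration takes no time and is no camera call.
- ctrl.sign_off(): hands the job in; it is judged then, once.
The state is a dict: "t": time; "q": joint angles; "qvel": joint speeds; "tau": joint torques, N m; "ee_pos": TCP position; "tool_rot": TCP orientation; "force": force on the tool from outside, world axes, zero at the start; "moment": the same for the moment, N m; "gripper_width": finger opening in mm; "grip_force": force on a finger pad.
Only numpy, scipy, OpenCV 4.12 (cv2) and the standard library are available. Lean on these libraries where they do the work, as an engineer would, in place of code of your own. Each camera call takes 0.05 s, during which the arm holds its last target. There are 200 camera calls.

TASK

Pull the blanking plug out of the water filter's port and leave it in the serving tray, then take the longer, thicker tube out of the wooden rack and push it into the port, past the rubber seal, until it is fully home on the bottom of the port; let go of it there. Push it steadily and gently, never ramming or forcing it, and leave the thin tube, the mug and the jar alone.

Things in the scene. Friction and masses are not known exactly. Their poses are not given: they have to be found in the camera images.
- unit: Drinking-water filter unit, fixed to the table: white base plate 165 x 200 x 12 mm carrying a white lying filter cartridge (66 mm thick, 210 mm long along the unit's y, its axis 62 mm along -x from the port, top at 82 mm) and the upright grey port. Origin on the table directly under the port's axis; z up.
- port (a point): Centre of the port's round mouth, about 100 mm above the table; z points up out of it. The port is an upright grey round head of 38 mm outer diameter (41 mm at its white collar, 12 to 20 mm below the mouth). Its bore is 17.5 mm in diameter, 38 mm deep, flat-bottomed, with no chamfer at the mouth.
- seal (a point): Point on the bore's axis 16 mm below the mouth, where sprung rubber noses narrow the bore to about 12.4 mm (a tube's foot first meets them about 13 mm below the mouth). They grip a tube pushed past them: roughly 12 to 20 N to get past, then roughly 6 to 10 N of sliding drag until the tube bottoms.
- bottom (a point): Centre of the bore's flat bottom, 38 mm below the mouth. The whole head, with port, seal and bottom, sits on a springy rubber mount: pressed, it sinks straight down about 0.6 mm for each newton beyond the first 1 N, 18 mm at most, and springs back when let go; so these points move while the tube is being pushed.
- plug: White blanking plug, loose, about 30 g, standing in the port at the start with no grip on it: a stem 14 mm in diameter reaching 8 mm down into the bore, a flange of 30 mm diameter and 4 mm thickness resting on the mouth, and above it a grip knob of 20 mm diameter and 34 mm height. Origin at the centre of the flange's underside; z along the knob, which ends at z = 38 mm.
- tray: Small pale blue-green serving tray, fixed, 240 x 160 mm (x, y) outside, rim 20 mm high, walls and floor 4 to 5 mm thick, a wooden handle 14 mm thick at each end of its x direction, up to 23 mm high. Origin at the centre of its underside; x along its length.
- rack: Light wooden rack block, fixed, 60 x 130 x 70 mm (x, y, z), with two upright holes 17 mm in diameter and 60 mm deep at y = +30 and -30 mm. Either tube may stand in either hole. Origin at the centre of its underside.
- tube: The tube to fit: straight rigid white tube, 16 mm in diameter and 150 mm long, about 60 g, its foot tapered to 11 mm over the last 6 mm, a dark thin band 38 to 39.5 mm above the foot (level with the port's mouth when fully home). Stands upright in the rack, foot 10 mm above the table. Origin at the centre of the foot, z along the tube to its top at z = 150 mm.
- thin_tube: The other tube, not to be used: white, 13 mm in diameter and 110 mm long, standing in the other hole of the rack. Origin at the centre of its foot.
- mug: White mug, 76 mm in diameter, 85 mm high. Origin at the centre of its underside. To be left alone.
- jar: Glass jar, 66 mm in diameter, 110 mm high. Origin at the centre of its underside. To be left alone.

How it is judged (in metres and radians):
On the way, in this order (a step that is already met when the one before it is completed fails the run):
1. the plug has been pulled out of the port and lies in the tray, let go (x of plug in the frame of tray between -0.12 and 0.12 m and y of plug in the frame of tray between -0.08 and 0.08 m and height (world z) of plug below 0.04 m and contact force between the fingers and plug below 0.1 N), for 0.2 s.
2. the long thick tube has been lifted out of the rack (height (world z) of tube above 0.075 m), for 0.1 s.
3. the tube is past the seal and home on the bottom of the port (z of tube in the frame of port below -0.036 m and angle between the z axis of tube and the z axis of port, either way round below 0.08 rad), for 0.1 s.
At the end, for the whole second after the job is handed in: The long thick tube stands in the port, its foot within 2 mm of the bottom (at least 36 mm below the mouth) and within 3 mm of the port's axis, upright to 0.08 rad, at rest and let go; the plug lies at rest within the tray's outline, lower than 40 mm; everything else is where it was (all of step 3 and horizontal distance between tube and port below 0.003 m and linear speed of tube below 0.02 m/s and x of plug in the frame of tray between -0.12 and 0.12 m and y of plug in the frame of tray between -0.08 and 0.08 m and height (world z) of plug below 0.04 m and linear speed of plug below 0.05 m/s); the robot touches nothing.
It fails at once if the tube is forced: the port's mouth is driven more than 16 mm down from its start, which takes a push of about 27 N (distance of port from where it was at the start of the episode above 0.016 m).
It fails at once if the thin tube, the mug or the jar is moved by more than 30 mm (distance of any of thin_tube, mug, jar from where it was at the start of the episode above 0.03 m).
It also fails if it takes over 67 s, if anything falls off the work surface, if the arm or the gripper's body presses on something with over 40 N, if the wrist force passes 120 N, or if a joint passes its speed limit or range.

## Working session

There is one attempt and no reset: what is moved stays moved. The work goes in short steps, Python scripts to look and compute and a tool call to move; the robot and the scene stay as the last step left them, time stands still between calls to the robot, and variables do not carry over. Pictures are saved under pics/ and viewed, at most 10 in all, crops included, and the job is handed in when it is done.

Besides the shell and the picture viewer there is one more tool, called after "Request:" as a command line: name --pt "numbers of a row" for each row, then --argument value for the rest. play_rows: Moves the arm, as the interface text tells. Its arguments: {"type":"object","properties":{"plan":{"type":"array"},"claw":{"type":"number"},"force":{"type":"number"}},"required":["plan"]}

```bash
mkdir -p pics; cat > h.py <<'E'
import numpy as np, cv2
from plant import ctrl
def pts(name):
    im,d=ctrl.read_camera(name); c=ctrl.calibration(name)
    v,u=np.mgrid[:384,:512]
    P=np.stack([(u-c['cx'])/c['fx']*d,(v-c['cy'])/c['fy']*d,d,np.ones_like(d)],-1)
    W=P@np.linalg.inv(np.array(c['view'])).T
    W[d==0]=np.nan
    return im,d,W[...,:3]
E
python3 - <<'E'
from h import *
s=ctrl.get_state(); print(s['t'],s['ee_pos'],np.round(s['tool_rot'],3).tolist(),s['force'])
for n in('top','side'):
    im,d,W=pts(n); np.savez(n,im=im,W=W); cv2.imwrite(f'pics/{n}.png',im)
    c=ctrl.calibration(n); print(n,c['fx'],np.round(np.linalg.inv(c['view']),2).tolist())
E
```

```text
0.0 [ 152.39921878 -528.19514205  255.71269036] [[0.961, 0.277, -0.0], [0.277, -0.961, 0.001], [0.0, -0.001, -1.0]] [-0.18568042 -0.45752503  1.01632518]
top 352.4866085122954 [[-0.01, -1.0, 0.1, 494.95], [-1.0, 0.01, -0.01, 9.18], [0.01, -0.1, -1.0, 1097.85], [0.0, 0.0, 0.0, 1.0]]
side 377.5891450811726 [[-0.91, -0.23, 0.33, 274.08], [-0.41, 0.49, -0.77, 792.91], [0.01, -0.84, -0.54, 648.95], [0.0, 0.0, 0.0, 1.0]]
```

View pics/top.png

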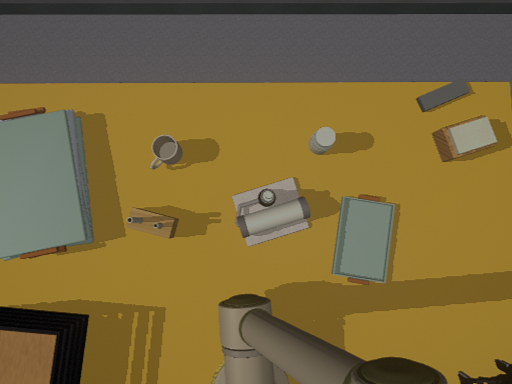

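View pics/side.png

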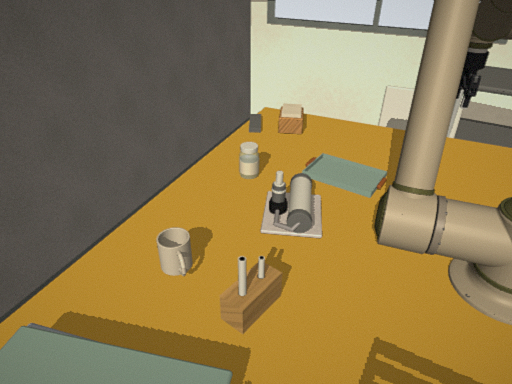

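The top view shows the plug at (267,197), the unit's cartridge at (272,217), the rack at (151,223), the long tube's top near (129,219), the thin one near (156,225) and the tray at (364,238). In the side view the long tube is at (242,258) and the thin one at (262,258). Next I measure them.

```bash
python3 - <<'E'
import numpy as np,cv2
from scipy.ndimage import label
for n in('top','side'):
    W=np.load(n+'.npz')['W']; 
    def rep(nm,box,zl,zh):
        u0,u1,v0,v1=box; S=W[v0:v1,u0:u1]; m=(S[...,2]>zl)&(S[...,2]<zh); P=S[m]
        if len(P)<1: print(n,nm,'none');return
        print(n,nm,len(P),'med',np.median(P,0).round(1),'mean',P.mean(0).round(1),'min',P.min(0).round(1),'max',P.max(0).round(1))
        return P
    if n=='top':
        rep('plugtop',(255,282,185,212),128,150)
        rep('flange',(255,282,185,212),98,112)
        rep('long',(115,145,205,235),148,175)
        rep('thin',(145,170,212,238),108,135)
        P=rep('rack',(115,185,200,245),64,76); print(cv2.minAreaRect(P[:,:2].astype('f')))
        P=rep('plate',(228,315,175,248),6,18); print(cv2.minAreaRect(P[:,:2].astype('f')))
        P=rep('cart',(228,315,175,248),60,95);print(cv2.minAreaRect(P[:,:2].astype('f')))
        P=rep('rim',(325,402,190,290),15,26);print(cv2.minAreaRect(P[:,:2].astype('f')))
        rep('table',(180,220,250,280),-20,20)
        rep('jar',(300,340,120,160),95,130); rep('mug',(145,185,130,175),75,100)
    else:
        rep('plug',(265,295,165,200),112,150)
        rep('head',(265,295,165,220),60,98)
        rep('long',(230,254,245,300),80,170)
        rep('thin',(255,272,248,285),80,135)
        P=rep('rack',(215,290,260,320),66,74); print(cv2.minAreaRect(P[:,:2].astype('f')))
        rep('table',(120,160,280,320),-20,20)
for n,b in(('top',(110,190,190,250)),('top',(225,320,170,250)),('side',(210,330,160,330))):
    im=np.load(n+'.npz')['im'][b[2]:b[3],b[0]:b[1]]; cv2.imwrite(f'pics/c_{n}{b[0]}.png',cv2.resize(im,None,fx=4 if n=='side' and 0 else 3,fy=3))
E
```

```text
top plugtop 41 med [575.4 -48.3 137.1] mean [574.7 -48.3 137. ] min [565.3 -56.5 128.9] max [584.  -39.9 141.4]
top flange 82 med [573.  -44.6 101.4] mean [574.3 -46.6 101.4] min [556.  -64.7  98.1] max [593.3 -30.4 107.1]
top long 37 med [510.3 319.4 159.3] mean [509.2 320.6 158.2] min [502.5 313.5 148.9] max [515.8 329.9 162.1]
top thin 21 med [494.  263.2 118.5] mean [493.9 263.5 118.4] min [488.4 257.9 113. ] max [499.5 269.2 122. ]
top rack 818 med [500.  290.4  69.1] mean [501.1 289.3  69.2] min [456.3 224.3  64.2] max [546.7 362.8  75.1]
((501.8197937011719, 293.3912353515625), (131.0596923828125, 60.05839157104492), 75.00662231445312)
top plate 1710 med [555.9 -72.4  11.1] mean [539.7 -62.6  11.1] min [ 427.4 -177.9    6. ] max [639.   55.8  17.2]
((542.1280517578125, -58.09252166748047), (193.26512145996094, 199.76210021972656), 16.525850296020508)
top cart 1416 med [516.3 -65.3  75.6] mean [516.2 -65.7  74.5] min [ 459.7 -172.    60.1] max [594.3  42.   93.6]
((540.6447143554688, -58.68898010253906), (111.93022918701172, 209.91908264160156), 16.363727569580078)
top rim 592 
[... 651 characters left out ...]
37.1 139.2]
side head 358 med [555.  -33.   71.2] mean [546.2 -34.4  73.7] min [ 496.8 -158.    60.2] max [592.3  42.1  97.9]
side long 291 med [504.5 326.8 128.7] mean [505.2 325.6 126.7] min [499.4 313.8  80.4] max [515.6 330.9 161.7]
side thin 112 med [490.  267.4 103.2] mean [490.6 266.6 102.7] min [485.3 257.3  80.2] max [498.8 271.  122. ]
side rack 1223 med [495.8 303.8  69.5] mean [497.8 300.9  69.4] min [454.4 226.9  66. ] max [544.4 362.4  73.7]
((499.47491455078125, 292.79150390625), (132.2015380859375, 61.92788314819336), 75.4626693725586)
side table 1593 med [ 7.308e+02  3.767e+02 -5.000e-01] mean [ 7.315e+02  3.759e+02 -6.000e-01] min [660.9 311.2  -4.6] max [808.1 435.2   2.9]
```

Request:
play_rows --pt "0.0225 -0.0144 0 0 0 0" --pt "0.0225 -0.0144 0 0 0 0" --pt "0.0225 -0.0144 0 0 0 0" --pt "0.0225 -0.0144 0 0 0 0" --pt "0.0225 -0.0144 0 0 0 0" --pt "0.0225 -0.0144 0 0 0 0" --pt "0.0225 -0.0144 0 0 0 0" --pt "0.0225 -0.0144 0 0 0 0" --claw 0.06 --force 40

```text
t: 0.77
ee_pos: [294.1, -366.6, 256.1]
tool_rot: [[0.961, 0.277, -0.0], [0.277, -0.961, 0.001], [-0.0, -0.001, -1.0]]
force: [0.3, -0.7, 0.7]
gripper_width: 60.1
grip_force: 0.0
```

Request:
play_rows --pt "0.0225 -0.0144 0 0 0 0" --pt "0.0225 -0.0144 0 0 0 0" --pt "0.0225 -0.0144 0 0 0 0" --pt "0.0225 -0.0144 0 0 0 0" --pt "0.0225 -0.0144 0 0 0 0" --pt "0.0225 -0.0144 0 0 0 0" --pt "0.0225 -0.0144 0 0 0 0" --pt "0.0225 -0.0144 0 0 0 0"

```text
t: 1.43
ee_pos: [435.1, -206.1, 256.1]
tool_rot: [[0.961, 0.277, -0.0], [0.277, -0.961, 0.0], [-0.0, -0.0, -1.0]]
force: [-0.4, -0.2, 0.7]
gripper_width: 60.1
grip_force: 0.0
```

Request:
play_rows --pt "0.0225 -0.0144 0 0 0 0" --pt "0.0225 -0.0144 0 0 0 0" --pt "0.0225 -0.0144 0 0 0 0" --pt "0.0225 -0.0144 0 0 0 0" --pt "0.0225 -0.0144 0 0 0 0" --pt "0.0225 -0.0144 0 0 0 0" --pt "0.0225 -0.0144 0 0 0 0" --pt "0 0 0 0 0 0"

```text
t: 2.1
ee_pos: [559.7, -63.7, 255.6]
tool_rot: [[0.96, 0.28, -0.0], [0.28, -0.96, 0.001], [0.0, -0.001, -1.0]]
force: [0.3, 0.3, -0.6]
gripper_width: 60.2
grip_force: 0.0
```

```bash
cat >> h.py <<'E'
def wproj(p,s,c):  # world point -> wrist pixel
    H=np.array(c['hand_eye']); t=np.array(s['tool_rot']).T@(np.array(p)-s['ee_pos'])
    q=np.linalg.inv(H)@np.r_[t,1]; r=np.hypot(q[0],q[1]); th=np.arctan2(r,q[2])
    return c['cx']+c['fx']*th*q[0]/r, c['cy']+c['fy']*th*q[1]/r
def wray(u,v,z,s,c): # wrist pixel -> world at height z
    a=np.array([(u-c['cx'])/c['fx'],(v-c['cy'])/c['fy']]); th=np.hypot(*a)
    d=np.r_[a/th*np.sin(th),np.cos(th)]; H=np.array(c['hand_eye']); R=np.array(s['tool_rot'])
    o=R@H[:3,3]+s['ee_pos']; D=R@H[:3,:3]@d; return o+D*(z-o[2])/D[2]
E
python3 - <<'E'
from h import *
s=ctrl.get_state(); print(s['t'],s['ee_pos'],np.round(s['tool_rot'],3).tolist(),s['force'],s['gripper_width'])
c=ctrl.calibration('wrist'); print(c)
im,d=ctrl.read_camera('wrist'); cv2.imwrite('pics/w1.png',im); np.savez('w1',im=im,d=d)
print(wproj([574.5,-48,138],s,c),wproj([574.5,-48,104],s,c))
E
```

```text
2.1 [559.65047511 -63.74066658 255.59548008] [[0.96, 0.28, -0.0], [0.28, -0.96, 0.001], [0.0, -0.001, -1.0]] [ 0.25317164  0.32843141 -0.64602077] 60.20779608912845
{'fx': 297.3186396354542, 'fy': 297.3186396354542, 'cx': 252.75772628525124, 'cy': 193.78647798763842, 'hand_eye': array([[-1.72537692e-03, -9.50393271e-01, -3.11046063e-01,
         7.95860626e+01],
       [ 9.99998461e-01, -1.73841132e-03, -2.35334435e-04,
        -8.39783731e-02],
       [-3.17065732e-04, -3.11045991e-01,  9.50394808e-01,
        -1.18005773e+02],
       [ 0.00000000e+00,  0.00000000e+00,  0.00000000e+00,
         1.00000000e+00]])}
(np.float64(239.7031613462294), np.float64(175.0270823522555)) (np.float64(241.2864413509817), np.float64(165.87343967480945))
```

View pics/w1.png

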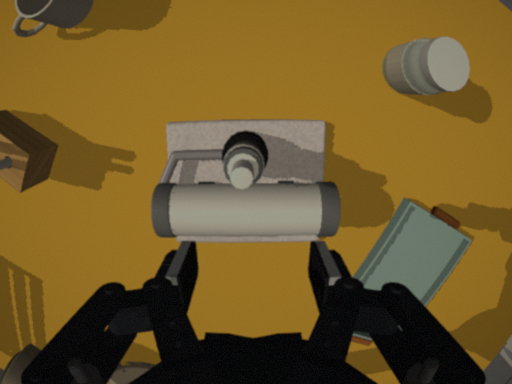

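The wrist view shows the knob's top at about (242,176), within 2 px of the prediction. I refine that with depth.

```bash
cat >> h.py <<'E'
def wpts(d,s,c):
    v,u=np.mgrid[:384,:512]; a=np.stack([(u-c['cx'])/c['fx'],(v-c['cy'])/c['fy']],-1); th=np.linalg.norm(a,axis=-1,keepdims=True)
    D=np.concatenate([a/th*np.tan(th),np.ones_like(th)],-1)*d[...,None]
    H=np.array(c['hand_eye']); T=D@H[:3,:3].T+H[:3,3]; W=T@np.array(s['tool_rot']).T+s['ee_pos']; W[d==0]=np.nan; return W
E
python3 - <<'E'
from h import *
s=ctrl.get_state(); c=ctrl.calibration('wrist'); W=wpts(np.load('w1.npz')['d'],s,c)
S=W[130:200,215:275].reshape(-1,3)
for a,b in((134,145),(101,107),(96,101)):
    P=S[(S[:,2]>a)&(S[:,2]<b)]; print(len(P),np.median(P,0),P.mean(0),cv2.minEnclosingCircle(P[:,:2].astype('f')) if len(P) else 0)
P=S[(S[:,2]>134)&(S[:,2]<145)].mean(0)
for p in (P,np.array([574.5,-48,0])): print(np.array(s['tool_rot']).T@(p-s['ee_pos']))
E
```

```text
442 [572.21197724 -51.04252067 138.10605624] [572.16992262 -51.04897122 138.04473578] ((571.6095581054688, -51.05401611328125), 9.947521209716797)
352 [578.64820014 -49.79268654 104.0520402 ] [577.27560231 -50.31529047 103.69770501] ((571.6036987304688, -51.065223693847656), 18.522991180419922)
310 [578.37722156 -48.86415611 100.11243239] [576.289395   -50.54166627  99.96479074] ((571.185791015625, -51.21603775024414), 18.88675308227539)
[ 17.12638329  -9.71098126 117.56091365]
[ 20.32620125 -11.88761647 255.60473997]
```

Request:
play_rows --pt "0.0095 -0.0055 0 0 0 0" --pt "0.009 -0.0053 0.01 0 0 0" --pt "0 0 0.025 0 0 0" --pt "0 0 0.025 0 0 0" --pt "0 0 0.025 0 0 0" --pt "0 0 0.02 0 0 0" --pt "0 0 0.014 0 0 0" --pt "0 0 0.005 0 0 0"

```text
t: 2.82
ee_pos: [571.6, -51.2, 129.4]
tool_rot: [[0.961, 0.276, -0.004], [0.276, -0.961, 0.001], [-0.004, -0.003, -1.0]]
force: [1.0, 0.1, -0.2]
gripper_width: 60.0
grip_force: 0.0
```

Request:
play_rows --pt "0 0 0 0 0 0" --pt "0 0 0 0 0 0" --pt "0 0 0 0 0 0" --pt "0 0 0 0 0 0" --pt "0 0 0 0 0 0" --pt "0 0 0 0 0 0" --pt "0 0 0 0 0 0" --pt "0 0 0 0 0 0" --claw 0.01 --force 30

```text
t: 3.48
ee_pos: [573.0, -51.4, 132.8]
tool_rot: [[0.961, 0.277, 0.001], [0.277, -0.961, -0.0], [0.001, 0.001, -1.0]]
force: [1.9, -0.3, 2.1]
gripper_width: 18.9
grip_force: 29.6
```

Request:
play_rows --pt "0 0 -0.005 0 0 0" --pt "0 0 -0.012 0 0 0" --pt "0 0 -0.02 0 0 0" --pt "0 0 -0.02 0 0 0" --pt "0 0 -0.01 0 0 0" --pt "0 0 0 0 0 0"

```text
t: 3.98
ee_pos: [573.2, -51.4, 201.4]
tool_rot: [[0.961, 0.277, 0.004], [0.277, -0.961, -0.001], [0.003, 0.002, -1.0]]
force: [-0.2, 0.9, 0.8]
gripper_width: 19.0
grip_force: 29.5
```

Request:
play_rows --pt "-0.01 0.012 0 0 0 0" --pt "-0.0175 0.0212 0 0 0 0" --pt "-0.0175 0.0212 0 0 0 0" --pt "-0.0175 0.0212 0 0 0 0" --pt "-0.0175 0.0212 0 0 0 0" --pt "-0.0175 0.0212 0 0 0 0" --pt "-0.0175 0.0212 0 0 0 0" --pt "-0.0175 0.0212 0 0 0 0"

```text
t: 4.65
ee_pos: [488.7, -242.9, 198.0]
tool_rot: [[0.961, 0.277, -0.002], [0.277, -0.961, 0.002], [-0.001, -0.002, -1.0]]
force: [0.4, -0.1, -0.1]
gripper_width: 19.1
grip_force: 29.5
```

Request:
play_rows --pt "-0.0175 0.0212 0 0 0 0" --pt "-0.0175 0.0212 0 0 0 0" --pt "-0.0175 0.0212 0 0 0 0" --pt "-0.01 0.015 0.005 0 0 0" --pt "-0.007 0.007 0.02 0 0 0" --pt "0 0 0.02 0 0 0" --pt "0 0 0.02 0 0 0" --pt "0 0 0 0 0 0"

```text
t: 5.32
ee_pos: [445.0, -342.2, 129.7]
tool_rot: [[0.961, 0.276, -0.006], [0.276, -0.961, 0.007], [-0.004, -0.008, -1.0]]
force: [-0.2, 0.4, -1.0]
gripper_width: 19.1
grip_force: 29.5
```

Request:
play_rows --pt "0 0 0.02 0 0 0" --pt "0 0 0.02 0 0 0" --pt "0 0 0.018 0 0 0" --pt "0 0 0.012 0 0 0" --pt "0 0 0.008 0 0 0" --pt "0 0 0.004 0 0 0" --pt "0 0 0 0 0 0" --pt "0 0 0 0 0 0"

```text
t: 5.98
ee_pos: [447.0, -343.8, 52.9]
tool_rot: [[0.961, 0.277, 0.001], [0.277, -0.961, -0.001], [0.0, 0.001, -1.0]]
force: [0.4, 0.8, -0.5]
gripper_width: 19.0
grip_force: 29.5
```

Request:
play_rows --pt "0 0 0.003 0 0 0" --pt "0 0 0.002 0 0 0" --pt "0 0 0.001 0 0 0" --pt "0 0 0 0 0 0"

```text
t: 6.32
ee_pos: [446.7, -343.6, 46.3]
tool_rot: [[0.961, 0.277, -0.0], [0.277, -0.961, 0.0], [-0.0, -0.0, -1.0]]
force: [0.4, 0.6, -0.2]
gripper_width: 19.0
grip_force: 29.5
```

Request:
play_rows --pt "0 0 0 0 0 0" --pt "0 0 0 0 0 0" --pt "0 0 0 0 0 0" --pt "0 0 0 0 0 0" --pt "0 0 0 0 0 0" --pt "0 0 0 0 0 0" --claw 0.06

```text
t: 6.82
ee_pos: [446.7, -343.7, 46.4]
tool_rot: [[0.961, 0.277, 0.0], [0.277, -0.961, -0.0], [0.0, 0.0, -1.0]]
force: [1.0, 0.3, 0.1]
gripper_width: 60.0
grip_force: 0.0
```

Request:
play_rows --pt "0 0 -0.01 0 0 0" --pt "0 0 -0.02 0 0 0" --pt "0 0 -0.03 0 0 0" --pt "0 0 -0.035 0 0 0" --pt "0 0 -0.035 0 0 0" --pt "0 0 -0.035 0 0 0" --pt "0 0 -0.03 0 0 0" --pt "0 0 -0.01 0 0 0"

```text
t: 7.48
ee_pos: [447.3, -344.2, 257.2]
tool_rot: [[0.961, 0.277, 0.005], [0.277, -0.961, -0.006], [0.003, 0.008, -1.0]]
force: [-0.0, -0.4, 1.1]
gripper_width: 59.8
grip_force: 0.0
```

```bash
python3 - <<'E'
from h import *
s=ctrl.get_state(); print(s['t'],s['ee_pos'],s['q'])
im,d=ctrl.read_camera('wrist'); c=ctrl.calibration('wrist'); W=wpts(d,s,c)
cv2.imwrite('pics/w2.png',im)
im2,d2,W2=pts('top'); np.savez('top2',im=im2,W=W2)
S=W2[185:212,255:285].reshape(-1,3); P=S[(S[:,2]>85)&(S[:,2]<115)]; print(len(P),P.mean(0),cv2.minEnclosingCircle(P[:,:2].astype('f')))
E
```

```text
7.4833 [ 447.31607876 -344.16537713  257.18058057] [-4.95910654e+01  2.30379662e+01  7.22162251e+01  4.50453592e-04
  8.42665395e+01  2.43084842e+01]
124 [574.15843707 -47.88531886  97.35301762] ((575.2019653320312, -48.29254150390625), 20.279006958007812)
```

View pics/w2.png

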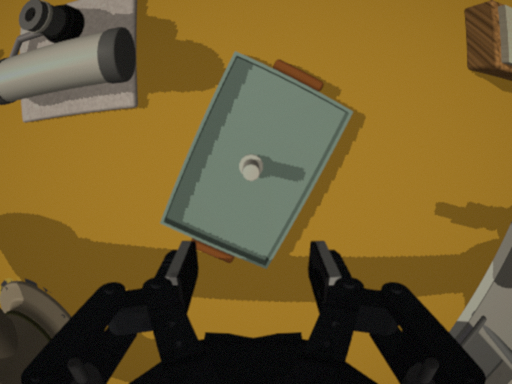

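The plug stands on the tray floor at (252,167). Next, the tube.

Request:
play_rows --pt "0 0 0 0 0 -0.124" --pt "0 0 0 0 0 -0.124" --pt "0 0 0 0 0 -0.124" --pt "0 0 0 0 0 -0.124" --pt "0 0 0 0 0 -0.124" --pt "0 0 0 0 0 -0.124" --pt "0 0 0 0 0 -0.124" --pt "0 0 0 0 0 -0.124"

```text
t: 8.25
ee_pos: [446.4, -343.2, 250.0]
tool_rot: [[0.288, 0.958, -0.002], [0.958, -0.288, 0.002], [0.002, -0.002, -1.0]]
force: [-0.2, -0.0, 0.1]
gripper_width: 59.7
grip_force: 0.0
```

Request:
play_rows --pt "0 0 0 0 0 -0.02" --pt "0 0 0 0 0 0"

```text
t: 8.42
ee_pos: [446.5, -343.4, 250.4]
tool_rot: [[0.277, 0.961, -0.001], [0.961, -0.277, 0.002], [0.001, -0.002, -1.0]]
force: [-0.4, -0.6, 0.7]
gripper_width: 60.0
grip_force: 0.0
```

Request:
play_rows --pt "0.0265 -0.005 0 0 0 0" --pt "0.0265 -0.005 0 0 0 0" --pt "0.0265 -0.005 0 0 0 0" --pt "0.0265 -0.005 0 0 0 0" --pt "0.0265 -0.005 0 0 0 0" --pt "0.0265 -0.005 0 0 0 0" --pt "0.0265 -0.005 0 0 0 0" --pt "0.0265 -0.005 0 0 0 0"

```text
t: 9.08
ee_pos: [466.2, -127.4, 250.9]
tool_rot: [[0.278, 0.96, -0.001], [0.96, -0.278, 0.0], [0.0, -0.001, -1.0]]
force: [0.5, -0.3, -0.1]
gripper_width: 59.8
grip_force: 0.0
```

Request:
play_rows --pt "0.0265 -0.005 0 0 0 0" --pt "0.0265 -0.005 0 0 0 0" --pt "0.0265 -0.005 0 0 0 0" --pt "0.0265 -0.005 0 0 0 0" --pt "0.0265 -0.005 0 0 0 0" --pt "0.0265 -0.005 0 0 0 0" --pt "0.0265 -0.005 0 0 0 0" --pt "0.0265 -0.005 0 0 0 0"

```text
t: 9.75
ee_pos: [485.8, 87.4, 251.0]
tool_rot: [[0.278, 0.961, -0.001], [0.961, -0.278, 0.0], [-0.0, -0.001, -1.0]]
force: [0.2, -0.2, -0.2]
gripper_width: 60.1
grip_force: 0.0
```

Request:
play_rows --pt "0.0265 -0.005 0 0 0 0" --pt "0.0265 -0.005 0 0 0 0" --pt "0.0265 -0.005 0 0 0 0" --pt "0.0265 -0.005 0 0 0 0" --pt "0.0265 -0.005 0 0 0 0" --pt "0.0265 -0.005 0 0 0 0" --pt "0.02 -0.005 0 0 0 0" --pt "0 0 0 0 0 0"

```text
t: 10.42
ee_pos: [501.1, 270.8, 250.5]
tool_rot: [[0.275, 0.962, -0.001], [0.962, -0.275, 0.001], [0.0, -0.001, -1.0]]
force: [0.2, -0.4, -0.4]
gripper_width: 59.8
grip_force: 0.0
```

Request:
play_rows --pt "0 0 0 0 0 0" --pt "0 0 0 0 0 0"

```text
t: 10.58
ee_pos: [501.5, 267.2, 251.0]
tool_rot: [[0.276, 0.961, -0.001], [0.961, -0.276, -0.001], [-0.001, -0.001, -1.0]]
force: [-0.6, 0.1, 0.2]
gripper_width: 59.7
grip_force: 0.0
```

```bash
python3 - <<'E'
from h import *
s=ctrl.get_state(); print(s['t'],s['ee_pos'])
im,d=ctrl.read_camera('wrist'); c=ctrl.calibration('wrist'); W=wpts(d,s,c)
cv2.imwrite('pics/w3.png',im); np.savez('w3',W=W)
S=W.reshape(-1,3)
for nm,a,b,xy in(('long',150,168,(509,321)),('thin',110,128,(493,264))):
    P=S[(S[:,2]>a)&(S[:,2]<b)&(np.hypot(S[:,0]-xy[0],S[:,1]-xy[1])<20)]
    print(nm,len(P),P.mean(0),cv2.minEnclosingCircle(P[:,:2].astype('f')))
    p=P.mean(0)
    if nm=='long': print(np.array(s['tool_rot']).T@(p-s['ee_pos'])); print(np.array(s['tool_rot']).T@(np.array([509,321.5,0])-s['ee_pos']))
E
```

```text
10.5833 [501.4809718  267.17280873 250.97144839]
long 397 [506.82056878 320.79334347 160.455788  ] ((506.6626281738281, 320.5942687988281), 7.99652099609375)
[53.07233941 -9.63141726 90.48381297]
[ 54.46677574  -7.63992671 250.93754056]
thin 201 [491.48695781 264.19133181 119.24125897] ((491.115234375, 263.2279968261719), 6.697138786315918)
```

View pics/w3.png

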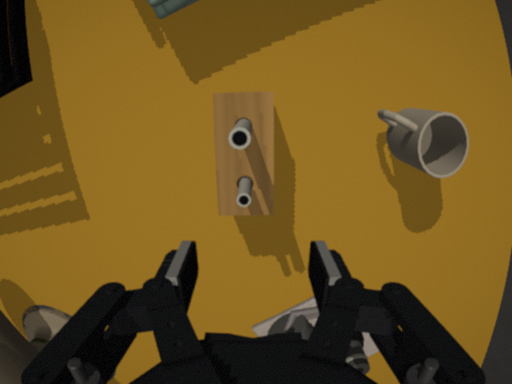

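Request:
play_rows --pt "0.018 -0.003 0 0 0 0" --pt "0.018 -0.003 0 0 0 0" --pt "0.0175 -0.003 0 0 0 0" --pt "0 0 0.02 0 0 0" --pt "0 0 0.03 0 0 0" --pt "0 0 0.03 0 0 0" --pt "0 0 0.025 0 0 0" --pt "0 0 0.018 0 0 0"

```text
t: 11.3
ee_pos: [507.2, 320.2, 126.1]
tool_rot: [[0.277, 0.961, -0.003], [0.961, -0.277, -0.001], [-0.002, -0.002, -1.0]]
force: [-0.5, 0.3, -1.4]
gripper_width: 60.0
grip_force: 0.0
```

Request:
play_rows --pt "0 0 0 0 0 0" --pt "0 0 0 0 0 0" --pt "0 0 0 0 0 0" --pt "0 0 0 0 0 0" --pt "0 0 0 0 0 0" --pt "0 0 0 0 0 0" --pt "0 0 0 0 0 0" --pt "0 0 0 0 0 0" --claw 0.03

```text
t: 11.97
ee_pos: [507.7, 321.7, 128.6]
tool_rot: [[0.274, 0.962, 0.0], [0.962, -0.274, 0.0], [0.0, 0.0, -1.0]]
force: [-0.6, 0.1, -0.3]
gripper_width: 30.2
grip_force: 0.0
```

Request:
play_rows --pt "0 0 0 0 0 0" --pt "0 0 0 0 0 0" --pt "0 0 0 0 0 0" --pt "0 0 0 0 0 0" --pt "0 0 0 0 0 0" --pt "0 0 0 0 0 0" --claw 0.005 --force 25

```text
t: 12.47
ee_pos: [507.7, 321.8, 128.5]
tool_rot: [[0.274, 0.962, 0.0], [0.962, -0.274, 0.0], [0.0, 0.0, -1.0]]
force: [-1.4, 1.2, 2.6]
gripper_width: 15.2
grip_force: 24.5
```

Request:
play_rows --pt "0 0 0 0 0 0" --pt "0 0 0 0 0 0" --pt "0 0 -0.008 0 0 0" --pt "0 0 -0.015 0 0 0" --pt "0 0 -0.015 0 0 0" --pt "0 0 -0.015 0 0 0" --pt "0 0 -0.015 0 0 0" --pt "0 0 -0.015 0 0 0" --force 70

```text
t: 13.13
ee_pos: [507.6, 321.5, 212.2]
tool_rot: [[0.274, 0.962, -0.0], [0.962, -0.274, -0.0], [-0.0, 0.0, -1.0]]
force: [1.2, -0.3, -0.7]
gripper_width: 14.4
grip_force: 68.3
```

Request:
play_rows --pt "0 0 -0.015 0 0 0" --pt "0 0 -0.015 0 0 0" --pt "0 0 -0.01 0 0 0" --pt "0 0 0 0 0 0" --pt "0 0 0 0 0 0" --pt "0 0 0 0 0 0"

```text
t: 13.63
ee_pos: [507.4, 321.5, 250.3]
tool_rot: [[0.275, 0.962, -0.002], [0.962, -0.275, -0.001], [-0.001, -0.001, -1.0]]
force: [-0.8, 0.0, -0.4]
gripper_width: 14.4
grip_force: 68.3
```

Request:
play_rows --pt "-0.015 0.0075 0 0 0 0" --pt "-0.025 0.012 0 0 0 0" --pt "-0.025 0.012 0 0 0 0" --pt "-0.025 0.012 0 0 0 0" --pt "-0.025 0.012 0 0 0 0" --pt "-0.025 0.012 0 0 0 0" --pt "-0.025 0.012 0 0 0 0" --pt "-0.025 0.012 0 0 0 0"

```text
t: 14.3
ee_pos: [543.2, 112.5, 250.3]
tool_rot: [[0.274, 0.962, -0.002], [0.962, -0.274, 0.0], [-0.001, -0.002, -1.0]]
force: [0.7, 0.6, -0.3]
gripper_width: 13.9
grip_force: 68.3
```

Request:
play_rows --pt "-0.025 0.012 0 0 0 0" --pt "-0.025 0.012 0 0 0 0" --pt "-0.025 0.012 0 0 0 0" --pt "-0.025 0.012 0 0 0 0" --pt "-0.025 0.012 0 0 0 0" --pt "-0.015 0.008 0 0 0 0" --pt "-0.009 0.006 0 0 0 0" --pt "0 0 0 0 0 0"

```text
t: 14.97
ee_pos: [574.0, -51.4, 250.3]
tool_rot: [[0.277, 0.961, -0.001], [0.961, -0.277, 0.0], [-0.0, -0.001, -1.0]]
force: [0.4, 0.6, -0.5]
gripper_width: 14.4
grip_force: 68.3
```

Request:
play_rows --pt "0 0 0 0 0 0" --pt "0 0 0 0 0 0" --pt "0 0 0 0 0 0"

```text
t: 15.22
ee_pos: [573.6, -48.5, 251.3]
tool_rot: [[0.273, 0.962, -0.0], [0.962, -0.273, 0.0], [0.0, -0.0, -1.0]]
force: [0.8, 0.5, -0.5]
gripper_width: 14.1
grip_force: 68.3
```

```bash
python3 - <<'E'
from h import *
s=ctrl.get_state(); print(s['t'],s['ee_pos'],np.round(s['tool_rot'],3).tolist())
im,d,W=pts('side'); np.savez('side4',im=im,W=W,d=d)
w,dw=ctrl.read_camera('wrist'); np.savez('w4',im=w,d=dw)
c=ctrl.calibration('side'); 
p=c['view']@np.array([573,-50,130,1]); u,v=int(c['cx']+c['fx']*p[0]/p[2]),int(c['cy']+c['fy']*p[1]/p[2]); print(u,v)
a=cv2.resize(im[v-50:v+50,u-33:u+34],None,fx=6,fy=6,interpolation=cv2.INTER_CUBIC)
cv2.imwrite('pics/cmp.png',np.hstack([a[:600,:400],cv2.resize(w[50:350,150:350],(400,600))]))
E
```

```text
15.2167 [573.56258477 -48.51199004 251.29611024] [[0.273, 0.962, -0.0], [0.962, -0.273, 0.0], [0.0, -0.0, -1.0]]
279 174
```

View pics/cmp.png

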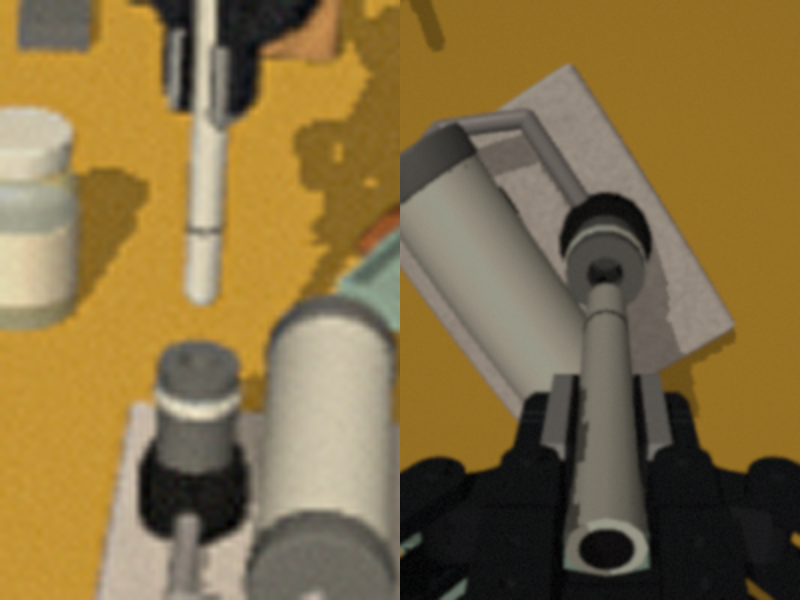

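Both views show the foot hovering about 30 mm above the mouth: at (605,290) over the bore at (605,270) in the wrist half, and slightly right of the mouth at (198,358) in the side half. I fit both in each camera's cloud.

```bash
cat > fit.py <<'E'
from h import *
from scipy.optimize import least_squares
def fit(W,s,nm):
    S=W.reshape(-1,3); S=S[~np.isnan(S[:,0])]; e=np.array(s['ee_pos'])
    r=np.hypot(S[:,0]-573.5,S[:,1]+49)
    M=S[(r<26)&(S[:,2]>97)&(S[:,2]<104)]
    T=S[(r<16)&(S[:,2]>142)&(S[:,2]<218)]
    if nm=='wrist': T=T[T[:,2]<212]
    f=lambda p: np.hypot(T[:,0]-p[0]-p[2]*(T[:,2]-130)/100,T[:,1]-p[1]-p[3]*(T[:,2]-130)/100)-8
    o=least_squares(f,[573,-49,0,0],loss='soft_l1')
    g=lambda p: np.hypot(T[:,0]-p[0],T[:,1]-p[1])-8
    o2=least_squares(g,[573,-49],loss='soft_l1')
    h=cv2.convexHull(M[:,:2].astype('f'))[:,0]; k=least_squares(lambda p:np.hypot(h[:,0]-p[0],h[:,1]-p[1])-19,[573,-49],loss='soft_l1').x
    print(nm,len(T),'tube@130,tilt/100',o.x.round(2),'upright',o2.x.round(2),'rms',np.sqrt(np.mean(o2.fun**2)).round(2),'\n mouth',len(M),M[:,2].mean().round(1),cv2.minEnclosingCircle(M[:,:2].astype('f')),k.round(2))
    R=np.array(s['tool_rot']); 
    for t in (o.x[:2],o2.x): print('  tool-frame move',(R.T@np.r_[k-t,0]).round(2))
E
python3 - <<'E'
from fit import *
s=ctrl.get_state(); c=ctrl.calibration('wrist')
fit(wpts(np.load('w4.npz')['d'],s,c),s,'wrist')
fit(np.load('side4.npz')['W'],s,'side')
# side 2D: tube row-centres by white threshold vs head
E
```

```text
wrist 825 tube@130,tilt/100 [ 5.7271e+02 -4.9840e+01  4.0000e-02 -2.2000e-01] upright [572.74 -49.95] rms 0.22 
 mouth 782 100.3 ((572.259765625, -49.655364990234375), 18.98088264465332) [572.12 -49.71]
  tool-frame move [-0.03 -0.6  -0.  ]
  tool-frame move [ 0.07 -0.66 -0.  ]
side 152 tube@130,tilt/100 [ 5.7438e+02 -4.9260e+01  2.5000e-01 -7.0000e-02] upright [574.51 -49.3 ] rms 1.19 
 mouth 73 99.2 ((573.6260986328125, -47.18326187133789), 20.05266571044922) [573.61 -47.9 ]
  tool-frame move [ 1.1  -1.11 -0.  ]
  tool-frame move [ 1.09 -1.24 -0.  ]
```

Request:
play_rows --pt "0.0002 -0.0008 0.004 0 0 0" --pt "0 0 0.008 0 0 0" --pt "0 0 0.008 0 0 0" --pt "0 0 0.005 0 0 0" --pt "0 0 0.002 0 0 0" --pt "0 0 0 0 0 0" --pt "0 0 0 0 0 0" --pt "0 0 0 0 0 0"

```text
t: 15.98
ee_pos: [573.2, -49.4, 224.6]
tool_rot: [[0.274, 0.962, 0.001], [0.962, -0.274, -0.0], [0.0, 0.001, -1.0]]
force: [-0.3, 0.1, -0.3]
gripper_width: 14.7
grip_force: 68.3
```

```bash
python3 - <<'E'
from fit import *
s=ctrl.get_state(); c=ctrl.calibration('wrist'); print(s['ee_pos'],s['force'])
w,dw=ctrl.read_camera('wrist'); W=wpts(dw,s,c)
fit(W,s,'wrist')
im,d,W=pts('side'); fit(W,s,'side')
E
```

```text
[573.19520683 -49.3705951  224.60051826] [-0.29341942  0.05787807 -0.33486401]
wrist 1373 tube@130,tilt/100 [ 5.720e+02 -5.079e+01  7.400e-01  5.600e-01] upright [572.37 -50.5 ] rms 2.62 
 mouth 915 100.3 ((572.15478515625, -49.56194305419922), 18.98525047302246) [572.15 -49.59]
  tool-frame move [ 1.2  -0.19 -0.  ]
  tool-frame move [ 0.82 -0.47 -0.  ]
side 165 tube@130,tilt/100 [574.58 -51.43  -0.95   3.7 ] upright [574.26 -49.65] rms 3.06 
 mouth 64 99.3 ((573.8554077148438, -47.7194938659668), 19.072925567626953) [573.9  -47.78]
  tool-frame move [ 3.32 -1.65 -0.  ]
  tool-frame move [ 1.7  -0.86 -0.  ]
```

Request:
play_rows --pt "0.0011 -0.0006 0 0 0 0" --pt "0 0 0 0 0 0" --pt "0 0 0.002 0 0 0" --pt "0 0 0.002 0 0 0" --pt "0 0 0.002 0 0 0" --pt "0 0 0.002 0 0 0" --pt "0 0 0 0 0 0" --pt "0 0 0 0 0 0"

```text
t: 16.75
ee_pos: [572.7, -48.1, 216.1]
tool_rot: [[0.274, 0.962, -0.0], [0.962, -0.274, 0.0], [-0.0, -0.0, -1.0]]
force: [0.2, -0.5, -1.6]
gripper_width: 14.5
grip_force: 68.3
```

Request:
play_rows --pt "0 0 0.0015 0 0 0" --pt "0 0 0.0015 0 0 0" --pt "0 0 0.0015 0 0 0" --pt "0 0 0.0015 0 0 0" --pt "0 0 0 0 0 0"

```text
t: 17.17
ee_pos: [572.7, -48.1, 210.0]
tool_rot: [[0.274, 0.962, -0.0], [0.962, -0.274, 0.0], [-0.0, -0.001, -1.0]]
force: [0.7, -0.5, -0.2]
gripper_width: 14.0
grip_force: 68.3
```

```bash
sed -i 's/S\[:,2\]<218)/S[:,2]<s["ee_pos"][2]-30)/; s/S\[:,2\]>142)/S[:,2]>112)/' fit.py; python3 - <<'E'
from fit import *
s=ctrl.get_state(); c=ctrl.calibration('wrist'); print(s['ee_pos'],s['force'])
w,dw=ctrl.read_camera('wrist'); W=wpts(dw,s,c)
fit(W,s,'wrist')
im,d,W=pts('side'); fit(W,s,'side')
E
```

```text
[572.67682059 -48.07780706 209.96139509] [ 0.67648879 -0.4886205  -0.17047245]
wrist 920 tube@130,tilt/100 [ 5.7167e+02 -4.9260e+01  1.1000e-01 -2.2000e-01] upright [571.69 -49.3 ] rms 0.24 
 mouth 1043 100.3 ((572.0968627929688, -49.68916702270508), 19.120641708374023) [572.06 -49.73]
  tool-frame move [-0.35  0.5  -0.  ]
  tool-frame move [-0.31  0.47 -0.  ]
side 129 tube@130,tilt/100 [ 5.7339e+02 -4.8590e+01  3.3000e-01 -8.6000e-01] upright [573.46 -48.72] rms 1.24 
 mouth 59 99.3 ((573.6703491210938, -48.96110534667969), 19.079113006591797) [573.43 -49.4 ]
  tool-frame move [-0.77  0.26 -0.  ]
  tool-frame move [-0.66  0.16 -0.  ]
```

Request:
play_rows --pt "-0.0004 0.0004 0 0 0 0" --pt "0 0 0.001 0 0 0" --pt "0 0 0.001 0 0 0" --pt "0 0 0.001 0 0 0" --pt "0 0 0.001 0 0 0" --pt "0 0 0.001 0 0 0" --pt "0 0 0 0 0 0" --force 90

```text
t: 17.85
ee_pos: [573.0, -48.6, 205.1]
tool_rot: [[0.274, 0.962, -0.0], [0.962, -0.274, 0.0], [-0.0, -0.0, -1.0]]
force: [-0.7, 0.2, -0.7]
gripper_width: 14.0
grip_force: 87.6
```

Request:
play_rows --pt "0 0 0.001 0 0 0" --pt "0 0 0.001 0 0 0" --pt "0 0 0.001 0 0 0" --pt "0 0 0.001 0 0 0" --pt "0 0 0 0 0 0" --pt "0 0 0 0 0 0"

```text
t: 18.35
ee_pos: [573.1, -48.6, 201.4]
tool_rot: [[0.274, 0.962, 0.0], [0.962, -0.274, -0.0], [-0.0, 0.0, -1.0]]
force: [-0.5, -0.4, -0.4]
gripper_width: 14.2
grip_force: 87.6
```

Request:
play_rows --pt "0 0 0.001 0 0 0" --pt "0 0 0.001 0 0 0" --pt "0 0 0.001 0 0 0" --pt "0 0 0 0 0 0" --pt "0 0 0 0 0 0"

```text
t: 18.77
ee_pos: [573.2, -48.6, 198.6]
tool_rot: [[0.274, 0.962, 0.001], [0.962, -0.274, -0.0], [-0.0, 0.001, -1.0]]
force: [0.0, -1.0, 4.1]
gripper_width: 14.3
grip_force: 88.0
```

```bash
python3 - <<'E'
from fit import *
s=ctrl.get_state(); c=ctrl.calibration('wrist'); print(s['ee_pos'],s['force'],s['moment'])
w,dw=ctrl.read_camera('wrist'); np.savez('w5',im=w,d=dw); W=wpts(dw,s,c)
S=W.reshape(-1,3); P=S[(np.hypot(S[:,0]-572,S[:,1]+49.7)<17)&(np.hypot(S[:,0]-572,S[:,1]+49.7)>11)]
P=P[(P[:,2]<104)&(P[:,2]>75)]; print(len(P),np.median(P[:,2])); fit(W,s,'wrist')
cv2.imwrite('pics/w5.png',cv2.resize(w[100:250,180:330],(600,600),interpolation=cv2.INTER_CUBIC))
E
```

```text
[573.16855978 -48.63667644 198.64471255] [ 0.04525686 -1.01740983  4.06441357] [-0.06306538  0.13718707  0.01847676]
638 98.08624715869402
wrist 805 tube@130,tilt/100 [ 5.7223e+02 -4.9830e+01  3.0000e-02 -4.5000e-01] upright [572.24 -49.89] rms 0.26 
 mouth 1067 98.3 ((572.1837158203125, -49.77928924560547), 19.070411682128906) [572.13 -49.8 ]
  tool-frame move [-0.   -0.11 -0.  ]
  tool-frame move [ 0.06 -0.13 -0.  ]
```

View pics/w5.png

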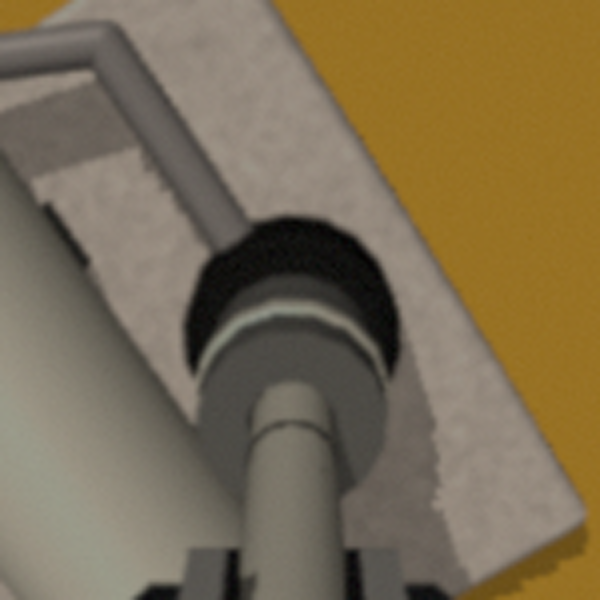

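The tube is centred in the bore at (290,430), its band is above the mouth, and the head has sunk about 2 mm on the first seal contact. I keep pushing slowly.

Request:
play_rows --pt "0 0 0.001 0 0 0" --pt "0 0 0.001 0 0 0" --pt "0 0 0.001 0 0 0" --pt "0 0 0.001 0 0 0" --pt "0 0 0 0 0 0"

```text
t: 19.23
ee_pos: [573.3, -48.7, 195.0]
tool_rot: [[0.274, 0.962, 0.001], [0.962, -0.274, -0.0], [-0.0, 0.001, -1.0]]
force: [-1.7, -0.8, 9.9]
gripper_width: 14.2
grip_force: 88.6
```

Request:
play_rows --pt "0 0 0.001 0 0 0" --pt "0 0 0.001 0 0 0" --pt "0 0 0.001 0 0 0" --pt "0 0 0 0 0 0"

```text
t: 19.57
ee_pos: [573.4, -48.7, 192.5]
tool_rot: [[0.274, 0.962, 0.002], [0.962, -0.274, -0.001], [-0.0, 0.002, -1.0]]
force: [-1.8, 0.0, 12.5]
gripper_width: 14.2
grip_force: 89.0
```

Request:
play_rows --pt "0 0 0.001 0 0 0" --pt "0 0 0.001 0 0 0" --pt "0 0 0.001 0 0 0" --pt "0 0 0 0 0 0"

```text
t: 19.9
ee_pos: [573.6, -48.7, 190.1]
tool_rot: [[0.274, 0.962, 0.003], [0.962, -0.274, -0.001], [-0.0, 0.003, -1.0]]
force: [-2.2, 0.4, 16.2]
gripper_width: 14.3
grip_force: 89.3
```

Request:
play_rows --pt "0 0 0.001 0 0 0" --pt "0 0 0.001 0 0 0" --pt "0 0 0 0 0 0"

```text
t: 20.15
ee_pos: [573.1, -48.6, 186.4]
tool_rot: [[0.274, 0.962, 0.001], [0.962, -0.274, -0.0], [-0.0, 0.001, -1.0]]
force: [0.5, 1.1, -1.1]
gripper_width: 14.1
grip_force: 87.9
```

Past the seal at 16 N. I continue slowly towards the bottom.

Request:
play_rows --pt "0 0 0.001 0 0 0" --pt "0 0 0.001 0 0 0" --pt "0 0 0.001 0 0 0" --pt "0 0 0.001 0 0 0" --pt "0 0 0 0 0 0"

```text
t: 20.57
ee_pos: [573.0, -48.5, 182.3]
tool_rot: [[0.274, 0.962, -0.0], [0.962, -0.274, 0.0], [0.0, -0.0, -1.0]]
force: [-1.5, 1.1, 5.7]
gripper_width: 14.1
grip_force: 88.7
```

Request:
play_rows --pt "0 0 0.001 0 0 0" --pt "0 0 0.001 0 0 0" --pt "0 0 0.001 0 0 0" --pt "0 0 0.001 0 0 0" --pt "0 0 0 0 0 0"

```text
t: 20.98
ee_pos: [573.4, -48.7, 178.9]
tool_rot: [[0.274, 0.962, 0.002], [0.962, -0.274, -0.0], [-0.0, 0.002, -1.0]]
force: [-0.3, -0.7, 6.7]
gripper_width: 14.3
grip_force: 89.0
```

```bash
cat > mz.py <<'E'
from fit import *
s=ctrl.get_state(); c=ctrl.calibration('wrist'); print(s['t'],s['ee_pos'],s['force'])
w,dw=ctrl.read_camera('wrist'); W=wpts(dw,s,c)
S=W.reshape(-1,3); r=np.hypot(S[:,0]-572,S[:,1]+49.7); P=S[(r<17)&(r>11)&(S[:,2]<104)&(S[:,2]>75)]; print('mouth z',len(P),np.median(P[:,2]))
# dark band on the tube in front of the wrist camera
r=np.hypot(W[...,0]-572.3,W[...,1]+49.8); g=w.mean(2); m=(r<8.8)&(W[...,2]>80)&(W[...,2]<160)
z=W[...,2][m]; G=g[m]
for a in range(84,150,2):
    k=(z>=a)&(z<a+2)
    if k.sum()>3: print(a,int(np.median(G[k])),end='; ')
v=s
E
python3 mz.py
```

```text
20.9833 [573.42278845 -48.69014115 178.93126142] [-0.34369499 -0.68259098  6.74387179]
mouth z 722 96.07765621424755
92 74; 94 85; 96 82; 98 72; 100 74; 102 89; 104 106; 106 103; 108 105; 110 106; 112 105; 114 106; 116 106; 118 110; 120 105; 122 110; 124 106; 126 102; 128 107; 130 107; 132 105; 134 108; 136 104; 138 109; 140 106; 142 108; 144 103; 146 107; 148 106;
```

Request:
play_rows --pt "0 0 0.001 0 0 0" --pt "0 0 0.001 0 0 0" --pt "0 0 0.001 0 0 0" --pt "0 0 0.001 0 0 0" --pt "0 0 0 0 0 0"

```text
t: 21.45
ee_pos: [573.6, -48.8, 175.2]
tool_rot: [[0.274, 0.962, 0.002], [0.962, -0.274, -0.001], [-0.0, 0.002, -1.0]]
force: [0.1, -0.4, 9.4]
gripper_width: 14.0
grip_force: 89.1
```

Request:
play_rows --pt "0 0 0.001 0 0 0" --pt "0 0 0.001 0 0 0" --pt "0 0 0.001 0 0 0" --pt "0 0 0 0 0 0"

```text
t: 21.78
ee_pos: [573.6, -48.8, 172.7]
tool_rot: [[0.274, 0.962, 0.003], [0.962, -0.274, -0.001], [-0.0, 0.003, -1.0]]
force: [-2.2, -0.2, 13.3]
gripper_width: 14.2
grip_force: 89.5
```

```bash
python3 mz.py
```

```text
21.7833 [573.63407245 -48.79502211 172.67406765] [-2.15579462 -0.20530435 13.28547845]
mouth z 744 92.56427505039733
90 70; 92 61; 94 75; 96 99; 98 102; 100 109; 102 107; 104 105; 106 106; 108 106; 110 108; 112 105; 114 106; 116 104; 118 106; 120 110; 122 108; 124 105; 126 106; 128 100; 130 109; 132 109; 134 105; 136 110; 138 105; 140 109; 142 106; 144 106; 146 100; 148 100;
```

Request:
play_rows --pt "0 0 0.001 0 0 0" --pt "0 0 0.001 0 0 0" --pt "0 0 0.001 0 0 0" --pt "0 0 0 0 0 0"

```text
t: 22.17
ee_pos: [573.7, -48.8, 170.2]
tool_rot: [[0.274, 0.962, 0.003], [0.962, -0.274, -0.001], [-0.0, 0.004, -1.0]]
force: [-3.0, 0.6, 17.0]
gripper_width: 13.9
grip_force: 90.0
```

```bash
python3 mz.py
```

```text
22.1667 [573.72581775 -48.80306544 170.22213215] [-3.02108442  0.58755631 16.98688154]
mouth z 734 90.13038896013153
88 69; 90 63; 92 83; 94 97; 96 106; 98 107; 100 105; 102 107; 104 107; 106 107; 108 101; 110 105; 112 108; 114 107; 116 106; 118 104; 120 108; 122 107; 124 106; 126 108; 128 111; 130 106; 132 103; 134 110; 136 106; 138 108; 140 107; 142 100; 144 102; 146 102; 148 97;
```

Head and tube now sink together, so the tube is bottomed. I ease off and release.

Request:
play_rows --pt "0 0 -0.002 0 0 0" --pt "0 0 -0.002 0 0 0" --pt "0 0 -0.002 0 0 0" --pt "0 0 -0.002 0 0 0" --pt "0 0 -0.002 0 0 0" --pt "0 0 0 0 0 0" --pt "0 0 0 0 0 0"

```text
t: 22.8
ee_pos: [573.4, -48.8, 178.5]
tool_rot: [[0.274, 0.962, 0.001], [0.962, -0.274, -0.0], [-0.0, 0.001, -1.0]]
force: [0.9, 0.6, 3.8]
gripper_width: 14.1
grip_force: 88.5
```

Request:
play_rows --pt "0 0 0 0 0 0" --pt "0 0 0 0 0 0" --pt "0 0 0 0 0 0" --pt "0 0 0 0 0 0" --pt "0 0 0 0 0 0" --pt "0 0 0 0 0 0" --pt "0 0 0 0 0 0" --pt "0 0 0 0 0 0" --claw 0.06 --force 20

```text
t: 23.47
ee_pos: [573.0, -48.6, 178.3]
tool_rot: [[0.274, 0.962, -0.0], [0.962, -0.274, 0.0], [0.0, -0.0, -1.0]]
force: [-0.5, 0.2, 0.1]
gripper_width: 60.0
grip_force: 0.0
```

Request:
play_rows --pt "0 0 -0.005 0 0 0" --pt "0 0 -0.01 0 0 0" --pt "0 0 -0.02 0 0 0" --pt "0 0 -0.025 0 0 0" --pt "0 0 -0.025 0 0 0" --pt "0 0 -0.015 0 0 0" --pt "0 0 0 0 0 0" --pt "0 0 0 0 0 0"

```text
t: 24.13
ee_pos: [573.1, -48.6, 279.2]
tool_rot: [[0.274, 0.962, 0.002], [0.962, -0.274, -0.001], [0.0, 0.002, -1.0]]
force: [-0.6, -0.7, -0.7]
gripper_width: 59.9
grip_force: 0.0
```

```bash
python3 - <<'E'
from fit import *
s=ctrl.get_state(); c=ctrl.calibration('wrist'); print(s['t'],s['ee_pos'],s['force'])
w,dw=ctrl.read_camera('wrist'); W=wpts(dw,s,c); S=W.reshape(-1,3)
r=np.hypot(S[:,0]-572.2,S[:,1]+49.8)
P=S[(r<14)&(S[:,2]>195)&(S[:,2]<225)]; M=S[(r>11)&(r<17)&(S[:,2]>90)&(S[:,2]<106)]
print('top',len(P),P.mean(0),'mouth',len(M),np.median(M[:,2]))
cv2.imwrite('pics/end.png',np.hstack([cv2.resize(w[:,100:400],(400,512)),cv2.resize(ctrl.read_camera('side')[0][120:248,230:330],(400,512))]))
E
```

```text
24.1333 [573.10407873 -48.58114306 279.15697726] [-0.58953135 -0.70274357 -0.69945604]
top 574 [572.73243526 -47.37849348 209.7132631 ] mouth 370 100.39710510228933
```

View pics/end.png

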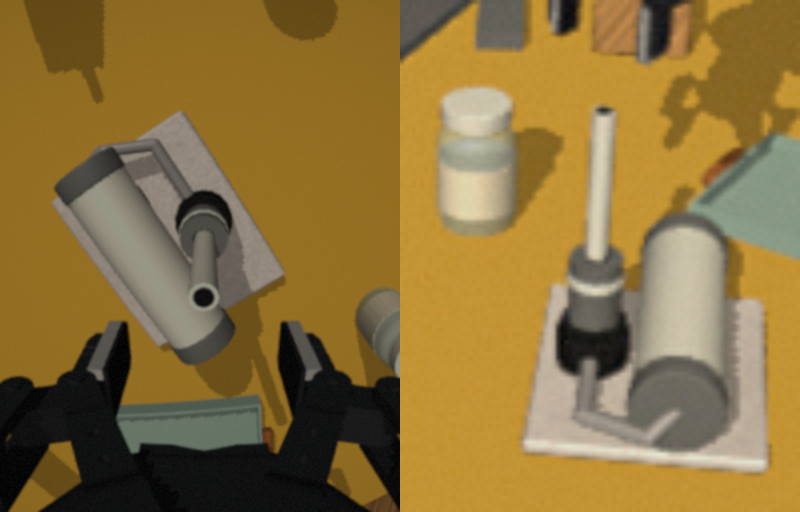

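The tube stands upright in the port: its top is at (204,296) in the wrist half, the band is level with the mouth, and the mouth is back at 100.4 mm. The gripper is clear.

```bash
python3 -c "
from plant import ctrl
print(ctrl.sign_off())"
```

```text
the job is handed in; nothing more can be done
None
```

The job is handed in, though sign-off returned no verdict: the plug is in the tray and the long tube stands released in the port, pushed past the seal (highest reading about 16 N) onto the bottom (about 17 N, head down about 10 mm).

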